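# Pack the copper beaker in the hasped case

### The job

Pack the copper beaker in the wooden case. First lift the hammer off the case's lid and lay it down gently, wholly on the black rubber mat; then swing the brass hasp up off the lid and over to the front past upright, and only then raise the lid by its handle until it stands upright. Finally stand the beaker gently on its base in the big empty compartment, keeping it upright on the way; leave the lid and hasp open, and do not disturb the brass jar in the case or the copper dish on the board.

Things in the scene. Friction and masses are not known exactly. Their poses are not given: they have to be found in the camera images.
- case: Fixed wooden case 180 (x) x 270 (y) x 90 mm high; walls, floor 8 mm. The 12 mm lid shuts to 102 mm above the bench. Origin: centre of underside; x from its front (handle, hasp; robot side) to its rear (hinge), z up. A divider at y +27 to +33 mm, top 78 mm high, parts a small compartment (+y side, holds the brass jar) from the big empty one lined blue (y -127 to +27, x -82 to +82 mm).
- lid (a joint): Angle of the lid about its hinge along the case's upper rear edge: 0 shut, 1.57 standing upright, 1.9 at its stop. A stiff hinge: the lid stays where it is left. It takes about 4 N at the handle.
- lid_hinge (a point): Point on the lid's hinge axis, middle of the case's rear rim, 90 mm above the bench. The axis runs along the case's y. This frame turns with the lid; its x points away from the handle.
- lid_handle (a point): Middle of the lid's handle: a round steel bar 12 mm thick along the case's y, 40 mm out from the lid's front edge in the lid's plane, between two 10 mm side arms with 54 mm clear; 60 mm to the +y side of the case's middle, 220 mm from the hinge axis, 96 mm above the bench when shut.
- hasp (a joint): Angle of the brass hasp about its hinge on the case's front wall: 0 lying back flat over the staple on the lid, 1.57 standing straight up, 2.1 at its stop, leaning forward off the case. It stays where it is left.
- hasp_hinge (a point): Point on the hasp's hinge axis, in the case's frame at x -98, y -70, z 105 mm; the axis runs along the case's y. This frame turns with the hasp; its x points along the strap to the free end.
- hasp_pull (a point): Middle of the hasp's pull: a round brass bar, 10 mm thick, along the case's y, with 47 mm clear between its side arms, 74 mm along the strap from the hinge and 26 mm above the strap (29 mm above the lid when the hasp is shut). Strap 50 x 50 x 4 mm.
- hammer: Chasing hammer, red and steel head, dark wooden handle, 195 mm long, 0.2 to 0.4 kg, lying flat on the lid at the start. Origin on its underside; x along the handle to the head, z up. Head 28 x 70 (y) x 28 mm centred at x +80; handle 18 mm thick, axis 14 mm above the underside; butt 28 mm thick at x -97 to -52.
- hammer_grip (a point): Good grip on the handle near the balance point: on the handle's axis at x +35 mm, 14 mm above its underside.
- hammer_head (a point): Centre of the hammer's head.
- hammer_butt (a point): In the butt of the handle, 7 mm from its end, 14 mm above its underside.
- mat: Fixed black rubber mat, 280 (x) x 180 (y) x 6 mm, beside the case, on either side. Origin at the centre of its underside.
- board: Fixed dark wooden work board, 280 (x) x 180 (y) x 30 mm, on the other side of the case. Origin at the centre of its underside.
- beaker: Plain open copper beaker standing on the work board, 90 mm high, outside diameter 56 mm at the base and 60 mm at the rim, wall 4 mm, about 0.2 kg. Origin at the centre of its underside, z up.
- jar: Brass lidded jar already in the case's small compartment, 64 mm wide, 75 mm high; leave alone. Origin under its centre.
- dish: Shallow copper dish lying on the work board, 92 mm wide, 14 mm high; leave alone. Origin under its centre.
Not all that is in view belongs to the job. Leave any blue or purple look-alike of the beaker alone.

How it is judged:
On the way, in this order (a step that is already met when the one before it is completed fails the run):
1. the hammer lies released and wholly on the mat (x of hammer_head in the frame of mat between -0.128 and 0.128 m and y of hammer_head in the frame of mat between -0.062 and 0.062 m and x of hammer_butt in the frame of mat between -0.138 and 0.138 m and y of hammer_butt in the frame of mat between -0.088 and 0.088 m and z of each of hammer_head, hammer_butt in the frame of mat below 0.028 m and linear speed of hammer below 0.02 m/s and contact force between hammer and the fingers below 0.1 N), for 0.2 s.
2. the hasp is swung off the lid and past upright to the front (value of joint hasp above 1.6 rad), for 0.2 s.
3. the lid stands upright (about 80 degrees or more) (value of joint lid above 1.4 rad), for 0.2 s.
At the end, for the whole second after the job is handed in: The beaker stands released and at rest on the floor of the big compartment, upright within 0.1 rad; the hammer lies flat, released and wholly on the mat (within a few mm); the hasp is open past 1.5 rad and the lid past 1.35 rad (all of step 1 and x of beaker in the frame of case between -0.06 and 0.06 m and y of beaker in the frame of case between -0.105 and 0.002 m and z of beaker in the frame of case below 0.014 m and angle between beaker's own z axis and vertical below 0.1 rad and linear speed of beaker below 0.02 m/s and contact force between beaker and the fingers below 0.1 N and value of joint hasp above 1.5 rad and value of joint lid above 1.35 rad); the robot touches nothing.
It fails at once if the lid is raised (over 0.12 rad) while the hasp is still over it (under 1.2 rad) (value of joint lid above 0.12 rad and value of joint hasp below 1.2 rad).
It fails at once if the hammer is dropped or set down hard on the mat (over 60 N) (contact force between hammer and mat above 60 N).
It fails at once if the beaker is dropped or set down hard in the case (over 40 N) (contact force between beaker and case above 40 N).
It fails at once if the beaker is tipped (over 0.5 rad) (angle between beaker's own z axis and vertical above 0.5 rad).
It fails at once if the brass jar or the copper dish is disturbed (moved over 30 mm) (distance of any of jar, dish from where it was at the start of the episode above 0.03 m).
It also fails if it takes over 70 s, if anything falls off the work surface, if the arm or the gripper's body presses on something with over 40 N, if the wrist force passes 120 N, or if a joint passes its speed limit or range.

### The arm

A 6-joint arm with a two-finger parallel gripper is mounted at the origin on the work surface. World frame = base frame: x ahead of the robot, y to its left, z up, the work surface at z = 0. Lengths are in m, angles in rad, forces in N, time in s.
With the tool pointing down it reaches from about 0.35 to 0.775 m from the base axis. Payload 5.5 kg.
Tool frame: the origin (TCP) lies where the fingers leave the gripper's body, on its centre line; the fingertips stand 73 mm ahead of it and the grasp point (between the pads) lies 54 mm ahead of it; z points along the fingers, y is the direction in which the jaws open and shut (so a half turn about z gives the same grasp; the last joint's range is limited). The gripper opens to 85 mm and grips with 20 to 120 N. Pads are 22 mm wide; open, the fingers measure 114 mm over their backs; the gripper's body (76 mm by 85 mm) begins 54 mm behind the grasp point. The pads swing forward as they close: fully open they stand 13 mm farther back than shut.
Start: joints at [1.017, 0.313, 0.046, 1.304, 0, 1.431], TCP at [0.231, 0.526, 0.304] pointing down, gripper open.
Joint ranges: [-2.76, 2.76], [-0.86, 1.69], [-1.03, 1.26], [-2.2, 2.34], [-1.47, 1.5], [-3.14, 3.14]. Speed limits (rad/s): [2.57, 2.57, 3.14, 3.14, 3.14, 3.14].

### API

Orientations are given as a unit quaternion [w, x, y, z].
In Python, from workcell import env, read_camera, job, cut_out gives the robot as it stands.
- The arm moves only by the tool servo_tool, never from a script. Its argument "deltas" is a list of rows, each an object of numbers: "dx", "dy", "dz": the shift along the world's x, y, z in mm; "rx", "ry", "rz": the turn, a rotation vector about the world's x, y, z in rad; "fingers": the closure, from -1 (fully open) to 1 (shut). A call has 1 to 8 rows; each row shifts and turns the commanded pose from where the row before left it; what a row does not reach is not made up. A row lasts 1/10 s, in which the tool goes at most 50 mm and 8.59 degrees, less where a joint would pass 70% of its speed; a pose out of reach is approached as far as the arm can. A call is refused whole if a number of a shift passes 50 or a number of a turn 0.15, either way. A call with a gripper value outside its range is refused whole. The fingers move at their own pace and stop on an object; "newtons" is the grip in N (left out, the last holds). Time passes only in rows, so rows that do not move let the fingers close. It gives the time, the measured TCP pose, the force and the opening at its end, in the units of the state.
- env.get_state(): the state, without advancing time (a new reading comes with each control period).
- read_camera(name): name is "side" or "top" or "wrist"; returns a dict with "img" (420x560x3 uint8, red, green, blue), "intrinsics" (3x3 intrinsics, pixels), "extrinsics" (4x4, takes a point from camera to world coordinates); the wrist camera has in their place "hand_eye" (4x4, takes a point from camera to tool coordinates, whose origin is the TCP and whose axes are the flange's). Camera axes: x right, y down, z forward; pixel columns grow to the right and rows downward; lengths in m; the calibration is good to about 2 mm. The wrist camera is an equidistant fisheye: a pixel r from the principal point sees the ray r / f radians off the axis. A picture is of the moment at which its call begins: read the wrist's pose just before it. There is no depth.
- job.hand_in(): hands the job in, once; it reports no verdict.
Trained networks look in the newest picture that a camera, given by its name, has taken for a name from the list of things; names that differ only in an ending like _2 or _b are one class to them, and where a whole thing is asked for, a point or a joint stands for the part that bears it (a point fixed in the world has none). Each returns a list of dicts, best first, with "confidence" (0 to 1); they miss things now and then, are a little off and sometimes report something else, mostly with a low value. They report only what shows in the picture. A call takes as long as a camera call. They do not tell look-alikes from the thing itself.
- cut_out(target, camera): "region" (420x560 bool, what is visible of it) and "extent" ([left, top, right, bottom] in pixels, round what is visible of it).
The state is a dict: "clock": time; "joint_pos": joint angles; "qvel": joint speeds; "tau": joint torques, N m; "tcp_pos": TCP position; "orientation": TCP orientation; "wrist_force": force on the tool from outside, world axes, zero at the start; "ft_torque": the same for the moment, N m; "finger_gap": finger opening in m.
Only numpy, scipy, OpenCV 4.12 (cv2) and the standard library are available. Lean on these libraries where they do the work, as an engineer would, in place of code of your own. Each camera call takes 0.05 s, during which the arm holds its last target. There are 200 camera calls.

## Working session

There is one attempt and no reset: what is moved stays moved. The work goes in short steps, Python scripts to look and compute and a tool call to move; the robot and the scene stay as the last step left them, time stands still between calls to the robot, and variables do not carry over. Pictures are saved under pics/ and viewed, about 8 in all and at most 12, crops included, and the job is handed in when it is done.

Besides the shell and the picture viewer there is one more tool, called as a command line: name --argument value ..., lists and objects as JSON in quotes. servo_tool: Moves the arm, as the interface text tells. Its arguments: {"type":"object","properties":{"deltas":{"type":"array"},"newtons":{"type":"number"}},"required":["deltas"]}

```bash
ls; mkdir -p pics
python3 - <<'E'
from workcell import env, read_camera, job, cut_out
import cv2, numpy as np
s=env.get_state()
print({k:np.round(v,3).tolist() for k,v in s.items()})
ims=[]
for c in ("side","top"):
    d=read_camera(c); print(c,np.round(d["intrinsics"],1).tolist(),np.round(d["extrinsics"],4).tolist())
    cv2.imwrite(f"pics/{c}0.png",d["img"][:,:,::-1]); 
    for t in ("case","lid","hasp","hammer","mat","board","beaker","jar","dish"):
        for r in cut_out(t,c)[:3]: print(c,t,round(r["confidence"],2),r["extent"],int(r["region"].sum()))
print(env.get_state()["clock"])
E
```

```text
pics
{'clock': 0.0, 'joint_pos': [1.017, 0.314, 0.045, 1.304, -0.0, 1.431], 'qvel': [-0.002, -0.002, -0.0, 0.0, 0.001, 0.001], 'tau': [-0.0, -48.062, 29.854, 0.019, -0.0, 0.0], 'tcp_pos': [0.231, 0.526, 0.303], 'orientation': [-0.0, 0.205, 0.979, -0.001], 'wrist_force': [-0.409, -0.378, 1.79], 'ft_torque': [-0.035, 0.032, -0.044], 'finger_gap': 0.086}
side [[529.6, 0.0, 281.2], [0.0, 529.6, 208.0], [0.0, 0.0, 1.0]] [[0.7016, -0.4967, 0.5109, -0.2592], [-0.7123, -0.4705, 0.5209, -0.8532], [-0.0184, -0.7294, -0.6839, 1.1388], [0.0, 0.0, 0.0, 1.0]]
side case 0.71 [218.4, 159.9, 326.1, 253.2] 5426
side case 0.57 [250.7, 163.8, 303.2, 207.4] 581
side case 0.23 [220.7, 160.9, 323.3, 229.0] 3018
side lid 0.65 [217.5, 160.4, 326.8, 230.7] 3249
side lid 0.49 [254.1, 188.1, 287.2, 220.3] 344
side hasp 0.81 [255.3, 189.5, 285.5, 221.9] 365
side hammer 0.74 [253.0, 164.0, 308.3, 205.8] 621
side mat 0.8 [152.3, 145.3, 249.1, 207.0] 2817
side board 0.91 [301.2, 239.8, 422.5, 337.6] 4918
side beaker 0.96 [341.4, 335.9, 367.4, 378.9] 892
side beaker 0.92 [382.8, 316.8, 409.4, 358.0] 891
side beaker 
[... 212 characters left out ...]
 -0.0825], [-0.0073, -0.1275, -0.9918, 1.4986], [0.0, 0.0, 0.0, 1.0]]
top case 0.64 [212.9, 166.0, 298.9, 235.3] 4283
top lid 0.65 [230.4, 174.9, 293.4, 199.7] 531
top lid 0.64 [208.1, 165.4, 299.4, 234.9] 3801
top hasp 0.72 [265.4, 206.4, 284.1, 231.1] 259
top hammer 0.69 [328.8, 171.7, 393.1, 261.6] 3727
top hammer 0.55 [232.5, 177.2, 288.0, 202.2] 452
top hammer 0.19 [133.3, 169.8, 192.8, 248.3] 4177
top mat 0.81 [130.4, 168.5, 191.4, 248.7] 4164
top board 0.93 [329.8, 175.1, 392.6, 259.2] 3517
top beaker 0.8 [396.3, 264.7, 419.0, 285.0] 387
top beaker 0.63 [404.8, 229.6, 432.2, 250.4] 377
top beaker 0.24 [329.7, 173.8, 393.6, 261.3] 3565
top dish 0.71 [345.5, 179.4, 372.1, 207.4] 562
1.0
```

Run:
```python
import cv2, numpy as np
a=cv2.imread("pics/top0.png")[155:295,125:440]; a=cv2.resize(a,None,fx=2.5,fy=2.5,interpolation=cv2.INTER_CUBIC)
b=cv2.imread("pics/side0.png")[140:390,140:440]; b=cv2.resize(b,None,fx=2.4,fy=2.4,interpolation=cv2.INTER_CUBIC)
cv2.imwrite("pics/t1.png",a); cv2.imwrite("pics/s1.png",b)
```

```text
(no output)
```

View pics/t1.png

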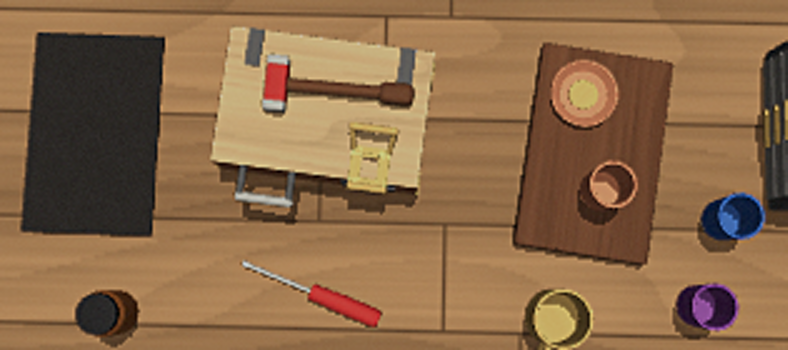

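View pics/s1.png

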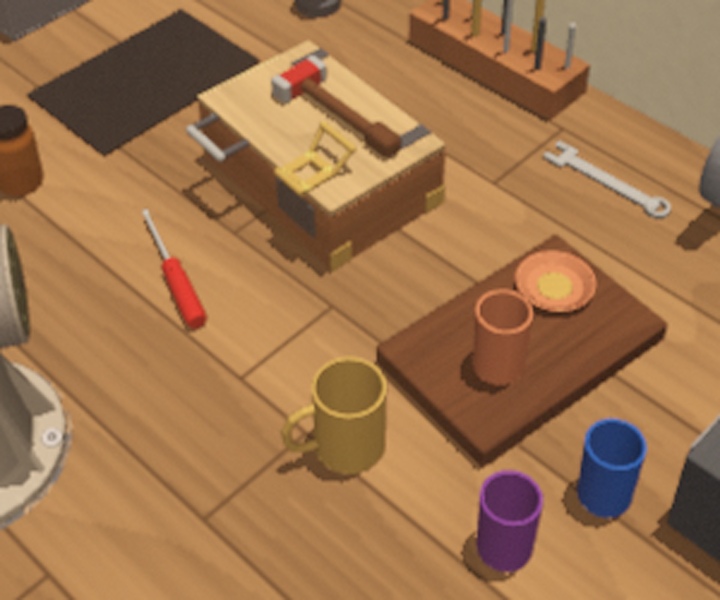

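```bash
cat > h.py <<'E'
import cv2, numpy as np
from scipy.spatial.transform import Rotation as R
from workcell import env, read_camera, job, cut_out
def cam(c):
    s=env.get_state(); d=read_camera(c); K=d.get("intrinsics")
    if c=="wrist":
        T=np.eye(4); q=s["orientation"]; T[:3,:3]=R.from_quat([q[1],q[2],q[3],q[0]]).as_matrix(); T[:3,3]=s["tcp_pos"]; E=T@np.array(d["hand_eye"])
    else: E=np.array(d["extrinsics"])
    return dict(img=d["img"],K=np.array(K),E=E,fish=c=="wrist")
def toplane(c,uv,z):
    uv=np.atleast_2d(uv).astype(float); K=c["K"]
    a=(uv-K[[0,1],[2,2]])/K[[0,1],[0,1]]
    if c["fish"]:
        r=np.linalg.norm(a,axis=1,keepdims=True)+1e-12
        ray=np.hstack([a/r*np.sin(r),np.cos(r)])
    else: ray=np.hstack([a,np.ones((len(a),1))])
    ray=ray@c["E"][:3,:3].T; o=c["E"][:3,3]
    return o[:2]+ray[:,:2]*((z-o[2])/ray[:,2:])
def proj(c,P):
    P=np.atleast_2d(P); K=c["K"]; E=c["E"]; p=(P-E[:3,3])@E[:3,:3]
    if c["fish"]:
        n=np.linalg.norm(p[:,:2],axis=1,keepdims=True)+1e-12; a=p[:,:2]/n*np.arctan2(n,p[:,2:])
    else: a=p[:,:2]/p[:,2:]
    return a*K[[0,1],[0,1]]+K[[0,1],[2,2]]
def rect(c,m,z):
    """rectangle of a mask projected on plane z -> centre, yaw of long side, (long, short)"""
    v,u=np.nonzero(m); pts=toplane(c,np.c_[u,v],z).astype(np.float32)*1000
    (x,y),(w,h),a=cv2.minAreaRect(pts)
    if w<h: w,h,a=h,w,a+90
    return np.round([x,y],1),round((a+90)%180-90,1),(round(w),round(h))
E
python3 - <<'E'
from h import *
c=cam("top"); f=lambda x,y:(125+(x+.5)/2.5-.5,155+(y+.5)/2.5-.5)
L=toplane(c,[f(230,27),f(434,50),f(418,190),f(212,163)],.102); print("lid corners",L.round(3).tolist(),"c",L.mean(0).round(4))
print([np.linalg.norm(L[i]-L[i-1]).round(3) for i in range(4)])
H=toplane(c,[f(268,202),f(237,199),f(293,205)],.096); print("handle",H.round(3).tolist())
B=toplane(c,[f(277,83),f(411,95),f(272,108),f(283,57)],.12); print("hammer",B.round(3).tolist())
for t,z in (("mat",.006),("board",.03)):
    print(t,rect(c,cut_out(t,"top")[0]["region"],z))
print("beaker",toplane(c,[f(612,184)],.12).round(3), "dish",toplane(c,[f(585,94)],.044).round(3))
E
```

```text
lid corners [[0.658, 0.14], [0.632, -0.127], [0.449, -0.109], [0.478, 0.157]] c [0.5544 0.0152]
[np.float64(0.18), np.float64(0.269), np.float64(0.184), np.float64(0.267)]
handle [[0.43, 0.083], [0.433, 0.123], [0.427, 0.051]]
hammer [[0.581, 0.074], [0.569, -0.098], [0.549, 0.08], [0.615, 0.068]]
mat (array([527.1, 340. ]), -0.1, (287, 184))
board (array([ 509.6, -346.9]), -7.8, (283, 180))
beaker [[ 0.46  -0.354]] dish [[ 0.588 -0.333]]
```

servo_tool --deltas '[{"dx": 21, "dy": -36, "dz": 3, "rz": -0.09, "fingers": -1}, {"dx": 21, "dy": -36, "dz": 3, "rz": -0.09}, {"dx": 21, "dy": -36, "dz": 3, "rz": -0.09}, {"dx": 21, "dy": -36, "dz": 3, "rz": -0.09}, {"dx": 21, "dy": -36, "dz": 3, "rz": -0.09}, {"dx": 21, "dy": -36, "dz": 3, "rz": -0.09}, {"dx": 21, "dy": -36, "dz": 3, "rz": -0.09}]'

```text
invalid input at $.deltas[0]: expected keys dx, dy, dz, rx, ry, rz, fingers
```

servo_tool --deltas '[{"dx": 21, "dy": -36, "dz": 3, "rz": -0.09}, {"dx": 21, "dy": -36, "dz": 3, "rz": -0.09}, {"dx": 21, "dy": -36, "dz": 3, "rz": -0.09}, {"dx": 21, "dy": -36, "dz": 3, "rz": -0.09}, {"dx": 21, "dy": -36, "dz": 3, "rz": -0.09}, {"dx": 21, "dy": -36, "dz": 3, "rz": -0.09}, {"dx": 21, "dy": -36, "dz": 3, "rz": -0.09}]'

```text
invalid input at $.deltas[0]: expected keys dx, dy, dz, rx, ry, rz, fingers
```

Run:
```python
from h import *
s=env.get_state(); print(s["joint_pos"],s["tcp_pos"],s["orientation"])
c=cam("wrist"); print(c["K"].round(1).tolist(),c["E"].round(3).tolist())
cv2.imwrite("pics/w0.png",c["img"][:,:,::-1])
for t in ("hammer","lid","hasp","case"):
    for r in cut_out(t,"wrist")[:2]: print(t,round(r["confidence"],2),np.round(r["extent"]).tolist())
```

```text
[1.01739595e+00 3.13164628e-01 4.61341499e-02 1.30359393e+00
 4.05426339e-06 1.43119816e+00] [0.23123623 0.52650733 0.30395732] [2.72860206e-05 2.05428084e-01 9.78672210e-01 8.15397015e-05]
[[325.2, 0.0, 280.0], [0.0, 325.2, 209.8], [0.0, 0.0, 1.0]] [[0.403, 0.878, 0.26, 0.165], [0.915, -0.386, -0.115, 0.556], [-0.001, 0.284, -0.959, 0.374], [0.0, 0.0, 0.0, 1.0]]
hammer 0.16 [94.0, 413.0, 106.0, 420.0]
lid 0.57 [94.0, 413.0, 105.0, 420.0]
case 0.82 [93.0, 393.0, 147.0, 420.0]
```

View pics/w0.png

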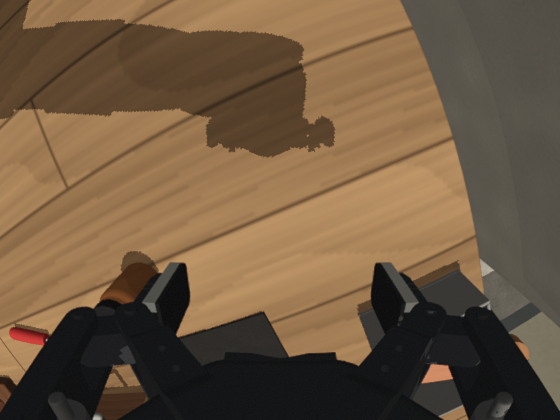

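servo_tool --deltas '[{"dx": 21, "dy": -36, "dz": 3, "rx": 0, "ry": 0, "rz": -0.09, "fingers": -1}, {"dx": 21, "dy": -36, "dz": 3, "rx": 0, "ry": 0, "rz": -0.09, "fingers": -1}, {"dx": 21, "dy": -36, "dz": 3, "rx": 0, "ry": 0, "rz": -0.09, "fingers": -1}, {"dx": 21, "dy": -36, "dz": 3, "rx": 0, "ry": 0, "rz": -0.09, "fingers": -1}, {"dx": 21, "dy": -36, "dz": 3, "rx": 0, "ry": 0, "rz": -0.09, "fingers": -1}, {"dx": 21, "dy": -36, "dz": 3, "rx": 0, "ry": 0, "rz": -0.09, "fingers": -1}, {"dx": 21, "dy": -36, "dz": 3, "rx": 0, "ry": 0, "rz": -0.09, "fingers": -1}]'

```text
clock: 2.1
tcp_pos: [0.3788, 0.273, 0.3253]
orientation: [0.0, 0.5, 0.866, 0.0]
wrist_force: [-0.3, 0.1, 0.5]
finger_gap: 0.0855
```

servo_tool --deltas '[{"dx": 21, "dy": -36, "dz": 3, "rx": 0, "ry": 0, "rz": -0.09, "fingers": -1}, {"dx": 21, "dy": -36, "dz": 3, "rx": 0, "ry": 0, "rz": -0.09, "fingers": -1}, {"dx": 21, "dy": -36, "dz": 3, "rx": 0, "ry": 0, "rz": -0.09, "fingers": -1}, {"dx": 21, "dy": -30, "dz": 3, "rx": 0, "ry": 0, "rz": -0.09, "fingers": -1}, {"dx": 21, "dy": -20, "dz": 3, "rx": 0, "ry": 0, "rz": -0.09, "fingers": -1}, {"dx": 21, "dy": -15, "dz": 3, "rx": 0, "ry": 0, "rz": -0.09, "fingers": -1}, {"dx": 21, "dy": -10, "dz": 3, "rx": 0, "ry": 0, "rz": -0.09, "fingers": -1}]'

```text
clock: 2.8
tcp_pos: [0.5261, 0.09, 0.3462]
orientation: [0.0, 0.744, 0.668, 0.0]
wrist_force: [-0.4, 0.4, 1.0]
finger_gap: 0.0849
```

Run:
```python
from h import *
s=env.get_state(); print(s["joint_pos"],s["tcp_pos"],s["orientation"])
c=cam("wrist"); np.save("pics/w1.npy",c,allow_pickle=True)
cv2.imwrite("pics/w1.png",c["img"][:,:,::-1])
for t in ("hammer","lid","hasp","case"):
    for r in cut_out(t,"wrist")[:2]: print(t,round(r["confidence"],2),np.round(r["extent"]).tolist())
```

```text
[ 1.91298229e-02  2.23667568e-01  2.93866300e-02  1.37612871e+00
 -1.46454238e-04  1.69826749e+00] [0.52605336 0.09004584 0.34617995] [1.81766077e-04 7.44355256e-01 6.67783805e-01 9.85096865e-05]
hammer 0.97 [303.0, 182.0, 380.0, 353.0]
lid 0.84 [185.0, 124.0, 406.0, 353.0]
lid 0.41 [220.0, 289.0, 297.0, 350.0]
hasp 0.61 [224.0, 288.0, 296.0, 350.0]
case 0.59 [184.0, 120.0, 406.0, 351.0]
```

View pics/w1.png

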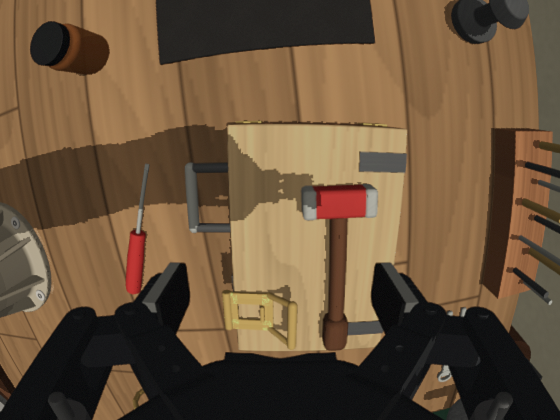

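Run:
```python
from h import *
c=np.load("pics/w1.npy",allow_pickle=True).item()
for n,uv,z in (("lid +y front",(229,123),.102),("+y rear",(407,129),.102),("front edge low",(238,345),.102),("handle",(191,166),.1),("handle",(193,230),.1),
 ("head",(340,203),.128),("head L",(303,204),.12),("head R",(377,201),.12),("neck",(339,228),.125),("butt",(335,325),.125),("buttend",(336,350),.118),
 ("hasp bar",(293,322),.131),("hasp bar a",(290,302),.131),("hasp bar b",(294,345),.131),("hasp hinge l",(225,293),.105),("hinge r",(232,327),.105),("mat",(163,62),.006),("mat",(373,43),.006)):
    print(n,(toplane(c,[uv],z)[0]*1000).round(1))
# predicted case points, pose guess
for cx,cy,yaw in ((.554,.015,-5.9),):
    y=np.radians(yaw); M=np.array([[np.cos(y),-np.sin(y)],[np.sin(y),np.cos(y)]])
    for n,p in (("lid+f",(-.09,.135)),("lid+r",(.09,.135)),("hand",(-.13,.06)),("bar",(-.024,-.07))):
        print(n,((M@p+[cx,cy])*1000).round(1))
```

```text
lid +y front [484.4 161.1]
+y rear [659.8 139.5]
front edge low [452.8 -99.2]
handle [439.7 124. ]
handle [429.4  56.4]
head [580.6  77.3]
head L [546.5  77.8]
head R [618.8  73.1]
neck [578.8  51.7]
butt [570.5 -63.1]
buttend [ 571.7 -107.5]
hasp bar [524.8 -48. ]
hasp bar a [524.  -21.8]
hasp bar b [522.9 -80.9]
hasp hinge l [452.  -19.8]
hinge r [451.3 -67.9]
mat [392.3 254.7]
mat [662.  247.7]
lid+f [478.4 158.5]
lid+r [657.4 140. ]
hand [430.9  88. ]
bar [522.9 -52.2]
```

servo_tool --deltas '[{"dx": 17, "dy": -20, "dz": -20, "rx": 0, "ry": 0, "rz": 0.02, "fingers": -1}, {"dx": 17, "dy": -20, "dz": -20, "rx": 0, "ry": 0, "rz": 0.02, "fingers": -1}, {"dx": 17, "dy": -20, "dz": -20, "rx": 0, "ry": 0, "rz": 0, "fingers": -0.3}, {"dx": 0, "dy": 0, "dz": -30, "rx": 0, "ry": 0, "rz": 0, "fingers": -0.3}, {"dx": 0, "dy": 0, "dz": -30, "rx": 0, "ry": 0, "rz": 0, "fingers": -0.3}, {"dx": 0, "dy": 0, "dz": -28, "rx": 0, "ry": 0, "rz": 0, "fingers": -0.3}, {"dx": 0, "dy": 0, "dz": -12, "rx": 0, "ry": 0, "rz": 0, "fingers": -0.3}, {"dx": 0, "dy": 0, "dz": -7, "rx": 0, "ry": 0, "rz": 0, "fingers": -0.3}]' --newtons 60

```text
clock: 3.85
tcp_pos: [0.5751, 0.0322, 0.1781]
orientation: [-0.001, 0.729, 0.685, -0.001]
wrist_force: [0.2, -0.2, -0.7]
finger_gap: 0.0555
```

servo_tool --deltas '[{"dx": 0, "dy": 0, "dz": 0, "rx": 0, "ry": 0, "rz": 0, "fingers": 1}, {"dx": 0, "dy": 0, "dz": 0, "rx": 0, "ry": 0, "rz": 0, "fingers": 1}, {"dx": 0, "dy": 0, "dz": 0, "rx": 0, "ry": 0, "rz": 0, "fingers": 1}, {"dx": 0, "dy": 0, "dz": 0, "rx": 0, "ry": 0, "rz": 0, "fingers": 1}, {"dx": 0, "dy": 0, "dz": 0, "rx": 0, "ry": 0, "rz": 0, "fingers": 1}, {"dx": 0, "dy": 0, "dz": 0, "rx": 0, "ry": 0, "rz": 0, "fingers": 1}]'

```text
clock: 4.45
tcp_pos: [0.5773, 0.0315, 0.1808]
orientation: [0.001, 0.729, 0.685, 0.001]
wrist_force: [-0.9, 0.2, 6.2]
finger_gap: 0.0159
```

servo_tool --deltas '[{"dx": 0, "dy": 0, "dz": 5, "rx": 0, "ry": 0, "rz": 0, "fingers": 1}, {"dx": 0, "dy": 0, "dz": 10, "rx": 0, "ry": 0, "rz": 0, "fingers": 1}, {"dx": 0, "dy": 0, "dz": 15, "rx": 0, "ry": 0, "rz": 0, "fingers": 1}, {"dx": 0, "dy": 0, "dz": 30, "rx": 0, "ry": 0, "rz": 0, "fingers": 1}, {"dx": 0, "dy": 0, "dz": 30, "rx": 0, "ry": 0, "rz": 0, "fingers": 1}, {"dx": 0, "dy": 0, "dz": 0, "rx": 0, "ry": 0, "rz": 0, "fingers": 1}]'

```text
clock: 5.05
tcp_pos: [0.5781, 0.0313, 0.2736]
orientation: [0.003, 0.729, 0.684, 0.002]
wrist_force: [0.9, 0.2, -3.8]
finger_gap: 0.0155
```

Run:
```python
from h import *
c=cam("wrist"); np.save("pics/w2.npy",c,allow_pickle=True)
a=c["img"][100:420,130:430,::-1]
b=cam("side")["img"][100:280,160:400,::-1]
b=cv2.resize(b,None,fx=1.8,fy=1.8,interpolation=cv2.INTER_CUBIC); o=np.zeros((324,740,3),np.uint8); o[:320,:300]=a; o[:,300:732]=b
cv2.imwrite("pics/w2.png",o)
```

```text
(no output)
```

View pics/w2.png

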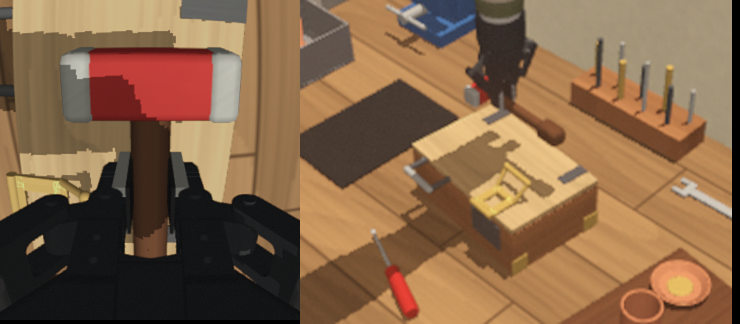

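servo_tool --deltas '[{"dx": -7, "dy": 26, "dz": 0, "rx": 0, "ry": 0, "rz": 0.134, "fingers": 1}, {"dx": -7, "dy": 26, "dz": 0, "rx": 0, "ry": 0, "rz": 0.134, "fingers": 1}, {"dx": -7, "dy": 26, "dz": 0, "rx": 0, "ry": 0, "rz": 0.134, "fingers": 1}, {"dx": -7, "dy": 26, "dz": 0, "rx": 0, "ry": 0, "rz": 0.134, "fingers": 1}, {"dx": -7, "dy": 26, "dz": 0, "rx": 0, "ry": 0, "rz": 0.134, "fingers": 1}, {"dx": -7, "dy": 26, "dz": 0, "rx": 0, "ry": 0, "rz": 0.134, "fingers": 1}, {"dx": -7, "dy": 26, "dz": 0, "rx": 0, "ry": 0, "rz": 0.134, "fingers": 1}, {"dx": -7, "dy": 26, "dz": 0, "rx": 0, "ry": 0, "rz": 0.134, "fingers": 1}]'

```text
clock: 5.95
tcp_pos: [0.5188, 0.2402, 0.2665]
orientation: [-0.002, 0.275, 0.962, -0.001]
wrist_force: [0.7, 0.7, -3.4]
finger_gap: 0.0157
```

servo_tool --deltas '[{"dx": -7, "dy": 26, "dz": 0, "rx": 0, "ry": 0, "rz": 0.134, "fingers": 1}, {"dx": -7, "dy": 26, "dz": 0, "rx": 0, "ry": 0, "rz": 0.134, "fingers": 1}, {"dx": -7, "dy": 26, "dz": 0, "rx": 0, "ry": 0, "rz": 0.134, "fingers": 1}, {"dx": -7, "dy": 26, "dz": 0, "rx": 0, "ry": 0, "rz": 0.134, "fingers": 1}, {"dx": 0, "dy": 0, "dz": -25, "rx": 0, "ry": 0, "rz": 0, "fingers": 1}, {"dx": 0, "dy": 0, "dz": -30, "rx": 0, "ry": 0, "rz": 0, "fingers": 1}, {"dx": 0, "dy": 0, "dz": -30, "rx": 0, "ry": 0, "rz": 0, "fingers": 1}, {"dx": 0, "dy": 0, "dz": -20, "rx": 0, "ry": 0, "rz": 0, "fingers": 1}]'

```text
clock: 6.75
tcp_pos: [0.4898, 0.3425, 0.1592]
orientation: [-0.003, 0.013, 1.0, -0.002]
wrist_force: [0.4, -0.3, -3.9]
finger_gap: 0.0156
```

Run:
```python
from h import *
s=env.get_state(); print(s["tcp_pos"],s["orientation"],s["wrist_force"])
c=cam("wrist")
a=c["img"][:,:,::-1]
b=cam("side")["img"][60:280,120:360,::-1]
b=cv2.resize(b,None,fx=1.8,fy=1.8,interpolation=cv2.INTER_CUBIC)[:396]; o=np.zeros((420,792,3),np.uint8); o[:,:360]=a[:,100:460]; o[:396,360:792]=b
cv2.imwrite("pics/w3.png",o)
np.save("pics/w3.npy",c,allow_pickle=True)
```

```text
[0.48982739 0.34246073 0.15917777] [-0.00296664  0.0127282   0.99991335 -0.00157539] [ 0.37285022 -0.26501248 -3.93665992]
```

View pics/w3.png

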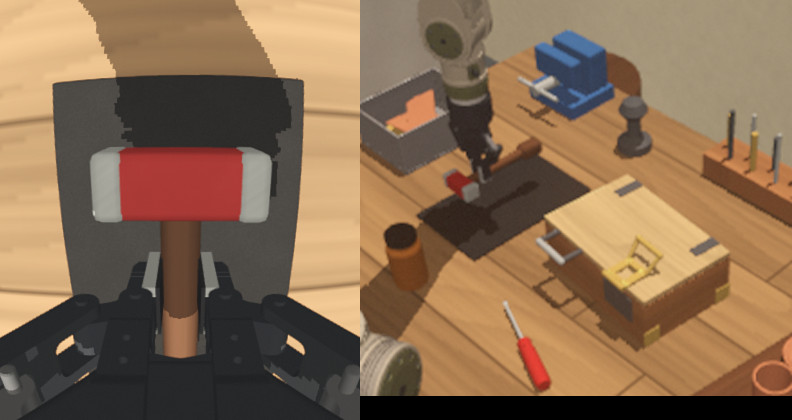

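servo_tool --deltas '[{"dx": 0, "dy": 0, "dz": -20, "rx": 0, "ry": 0, "rz": 0, "fingers": 1}, {"dx": 0, "dy": 0, "dz": -20, "rx": 0, "ry": 0, "rz": 0, "fingers": 1}, {"dx": 0, "dy": 0, "dz": -12, "rx": 0, "ry": 0, "rz": 0, "fingers": 1}, {"dx": 0, "dy": 0, "dz": -6, "rx": 0, "ry": 0, "rz": 0, "fingers": 1}, {"dx": 0, "dy": 0, "dz": -3, "rx": 0, "ry": 0, "rz": 0, "fingers": 1}, {"dx": 0, "dy": 0, "dz": -3, "rx": 0, "ry": 0, "rz": 0, "fingers": 1}, {"dx": 0, "dy": 0, "dz": 0, "rx": 0, "ry": 0, "rz": 0, "fingers": 1}]'

```text
clock: 7.55
tcp_pos: [0.4925, 0.3436, 0.1003]
orientation: [0.0, 0.013, 1.0, 0.0]
wrist_force: [-0.2, -0.2, -4.7]
finger_gap: 0.0159
```

servo_tool --deltas '[{"dx": 0, "dy": 0, "dz": -2, "rx": 0, "ry": 0, "rz": 0, "fingers": 1}, {"dx": 0, "dy": 0, "dz": -2, "rx": 0, "ry": 0, "rz": 0, "fingers": 1}, {"dx": 0, "dy": 0, "dz": 0, "rx": 0, "ry": 0, "rz": 0, "fingers": 1}]'

```text
clock: 7.85
tcp_pos: [0.4922, 0.3435, 0.0959]
orientation: [-0.0, 0.013, 1.0, 0.0]
wrist_force: [-0.7, 0.5, -4.6]
finger_gap: 0.0153
```

servo_tool --deltas '[{"dx": 0, "dy": 0, "dz": -3, "rx": 0, "ry": 0, "rz": 0, "fingers": 1}, {"dx": 0, "dy": 0, "dz": -3, "rx": 0, "ry": 0, "rz": 0, "fingers": 1}, {"dx": 0, "dy": 0, "dz": -2, "rx": 0, "ry": 0, "rz": 0, "fingers": 1}, {"dx": 0, "dy": 0, "dz": 0, "rx": 0, "ry": 0, "rz": 0, "fingers": 1}]'

```text
clock: 8.25
tcp_pos: [0.4919, 0.3433, 0.0874]
orientation: [-0.0, 0.013, 1.0, -0.0]
wrist_force: [-0.1, -0.7, -4.4]
finger_gap: 0.0159
```

servo_tool --deltas '[{"dx": 0, "dy": 0, "dz": -1, "rx": 0, "ry": 0, "rz": 0, "fingers": 1}, {"dx": 0, "dy": 0, "dz": -1, "rx": 0, "ry": 0, "rz": 0, "fingers": 1}, {"dx": 0, "dy": 0, "dz": 0, "rx": 0, "ry": 0, "rz": 0, "fingers": 1}]'

```text
clock: 8.55
tcp_pos: [0.4922, 0.3435, 0.0858]
orientation: [-0.0, 0.013, 1.0, 0.0]
wrist_force: [-0.0, -0.0, -3.2]
finger_gap: 0.0156
```

servo_tool --deltas '[{"dx": 0, "dy": 0, "dz": -1, "rx": 0, "ry": 0, "rz": 0, "fingers": 1}, {"dx": 0, "dy": 0, "dz": 0, "rx": 0, "ry": 0, "rz": 0, "fingers": 0.2}, {"dx": 0, "dy": 0, "dz": 0, "rx": 0, "ry": 0, "rz": 0, "fingers": 0}, {"dx": 0, "dy": 0, "dz": 0, "rx": 0, "ry": 0, "rz": 0, "fingers": -0.2}, {"dx": 0, "dy": 0, "dz": 0, "rx": 0, "ry": 0, "rz": 0, "fingers": -0.4}, {"dx": 0, "dy": 0, "dz": 25, "rx": 0, "ry": 0, "rz": 0, "fingers": -0.6}, {"dx": 0, "dy": 0, "dz": 40, "rx": 0, "ry": 0, "rz": 0, "fingers": -0.6}, {"dx": 0, "dy": 0, "dz": 40, "rx": 0, "ry": 0, "rz": 0, "fingers": -0.6}]'

```text
clock: 9.35
tcp_pos: [0.4917, 0.3432, 0.1905]
orientation: [-0.001, 0.013, 1.0, -0.0]
wrist_force: [0.9, -0.1, -0.4]
finger_gap: 0.0686
```

Run:
```python
from h import *
s=env.get_state(); print(s["tcp_pos"],s["orientation"],s["wrist_force"])
c=cam("wrist"); np.save("pics/w4.npy",c,allow_pickle=True)
b=cam("side")["img"][60:280,120:360,::-1]
b=cv2.resize(b,None,fx=1.8,fy=1.8,interpolation=cv2.INTER_CUBIC)[:396]; o=np.zeros((420,792,3),np.uint8); o[:,:360]=c["img"][:,100:460,::-1]; o[:396,360:792]=b
cv2.imwrite("pics/w4.png",o)
```

```text
[0.4916807  0.34322583 0.19054415] [-7.77079162e-04  1.29062095e-02  9.99916349e-01 -3.47487401e-04] [ 0.87602926 -0.07568671 -0.38636512]
```

View pics/w4.png

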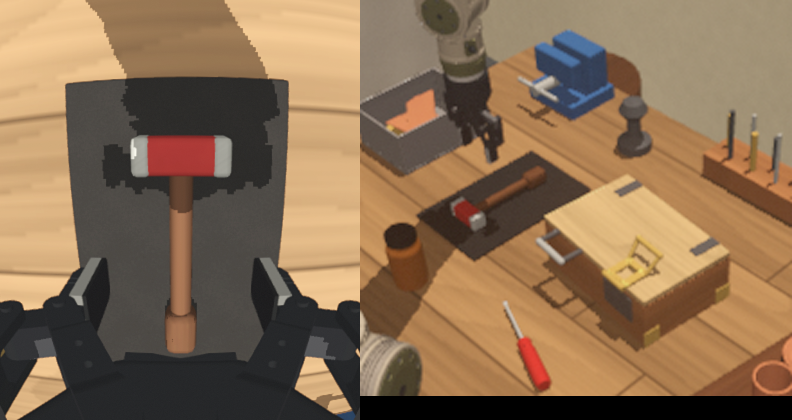

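servo_tool --deltas '[{"dx": 2.7, "dy": -33, "dz": 5, "rx": 0, "ry": 0, "rz": -0.138, "fingers": -0.6}, {"dx": 2.7, "dy": -33, "dz": 5, "rx": 0, "ry": 0, "rz": -0.138, "fingers": -0.6}, {"dx": 2.7, "dy": -33, "dz": 5, "rx": 0, "ry": 0, "rz": -0.138, "fingers": -0.6}, {"dx": 2.7, "dy": -33, "dz": 5, "rx": 0, "ry": 0, "rz": -0.138, "fingers": -0.6}, {"dx": 2.7, "dy": -33, "dz": 5, "rx": 0, "ry": 0, "rz": -0.138, "fingers": -0.6}, {"dx": 2.7, "dy": -33, "dz": 5, "rx": 0, "ry": 0, "rz": -0.138, "fingers": -0.6}, {"dx": 2.7, "dy": -33, "dz": 5, "rx": 0, "ry": 0, "rz": -0.138, "fingers": -0.6}]'

```text
clock: 10.15
tcp_pos: [0.511, 0.1112, 0.2249]
orientation: [0.0, 0.478, 0.878, 0.0]
wrist_force: [1.1, -0.7, 0.8]
finger_gap: 0.0683
```

servo_tool --deltas '[{"dx": 2.7, "dy": -33, "dz": 5, "rx": 0, "ry": 0, "rz": -0.138, "fingers": 0.3}, {"dx": 2.7, "dy": -33, "dz": 5, "rx": 0, "ry": 0, "rz": -0.138, "fingers": 0.3}, {"dx": 2.7, "dy": -33, "dz": 5, "rx": 0, "ry": 0, "rz": -0.138, "fingers": 0.3}, {"dx": 2.7, "dy": -33, "dz": 5, "rx": 0, "ry": 0, "rz": -0.138, "fingers": 0.3}, {"dx": 2.7, "dy": -33, "dz": 5, "rx": 0, "ry": 0, "rz": -0.138, "fingers": 0.3}, {"dx": 0, "dy": 0, "dz": 0, "rx": 0, "ry": 0, "rz": 0, "fingers": 0.3}]'

```text
clock: 10.75
tcp_pos: [0.5254, -0.056, 0.2503]
orientation: [0.001, 0.748, 0.664, 0.0]
wrist_force: [0.1, 0.4, -0.3]
finger_gap: 0.0297
```

Run:
```python
from h import *
s=env.get_state(); print(s["joint_pos"],s["tcp_pos"],s["orientation"],s["wrist_force"],s["finger_gap"])
c=cam("wrist"); np.save("pics/w5.npy",c,allow_pickle=True)
cv2.imwrite("pics/w5.png",c["img"][:,:,::-1])
```

```text
[-2.57700642e-01  2.44343205e-01 -1.79890194e-01  1.14432077e+00
 -1.02200234e-03  1.43100169e+00] [ 0.52542676 -0.05599061  0.25031174] [1.21650982e-03 7.47540116e-01 6.64215520e-01 1.95038798e-04] [ 0.08311273  0.36188556 -0.27130023] 0.029743610167335253
```

View pics/w5.png

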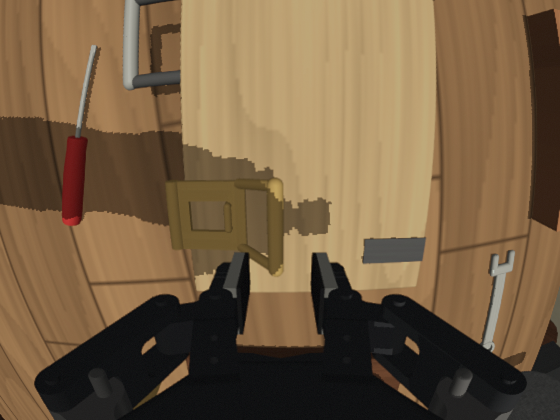

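Run:
```python
from h import *
c=np.load("pics/w5.npy",allow_pickle=True).item()
for n,uv,z in (("bar",(277,227),.131),("a",(276,183),.131),("b",(278,271),.131),("hinge l",(172,181),.105),("hinge r",(176,248),.105),("lid front",(182,120),.102),("lid rear",(433,120),.102),("handle r",(131,82),.1),("handle l",(130,5),.1),("strap end a",(240,180),.107),("strap end b",(243,250),.107)):
    print(n,(toplane(c,[uv],z)[0]*1000).round(1))
```

```text
bar [524.3 -50.8]
a [527.  -23.3]
b [521.2 -81.2]
hinge l [454.1 -17.9]
hinge r [446.1 -68.1]
lid front [467.7  22.7]
lid rear [642.7   4.8]
handle r [432.5  57.4]
handle l [437.1 117. ]
strap end a [502.4 -23.3]
strap end b [496.7 -73.9]
```

servo_tool --deltas '[{"dx": -1, "dy": 5, "dz": -15, "rx": 0, "ry": 0, "rz": 0, "fingers": 0.3}, {"dx": 0, "dy": 0, "dz": -15, "rx": 0, "ry": 0, "rz": 0, "fingers": 0.3}, {"dx": 0, "dy": 0, "dz": -15, "rx": 0, "ry": 0, "rz": 0, "fingers": 0.3}, {"dx": 0, "dy": 0, "dz": -12, "rx": 0, "ry": 0, "rz": 0, "fingers": 0.3}, {"dx": 0, "dy": 0, "dz": -6, "rx": 0, "ry": 0, "rz": 0, "fingers": 0.3}, {"dx": 0, "dy": 0, "dz": 0, "rx": 0, "ry": 0, "rz": 0, "fingers": 0.3}]' --newtons 25

```text
clock: 11.4
tcp_pos: [0.523, -0.0469, 0.1859]
orientation: [-0.001, 0.745, 0.667, -0.001]
wrist_force: [-0.4, 0.2, 0.1]
finger_gap: 0.0297
```

servo_tool --deltas '[{"dx": 0, "dy": 0, "dz": 0, "rx": 0, "ry": 0, "rz": 0, "fingers": 1}, {"dx": 0, "dy": 0, "dz": 0, "rx": 0, "ry": 0, "rz": 0, "fingers": 1}, {"dx": 0, "dy": 0, "dz": 0, "rx": 0, "ry": 0, "rz": 0, "fingers": 1}]'

```text
clock: 11.7
tcp_pos: [0.5237, -0.0474, 0.1874]
orientation: [0.0, 0.745, 0.667, 0.0]
wrist_force: [-0.7, 0.8, 1.1]
finger_gap: 0.009
```

servo_tool --deltas '[{"dx": -3, "dy": 0.3, "dz": 8, "rx": 0, "ry": 0, "rz": 0, "fingers": 1}, {"dx": -4.5, "dy": 0.5, "dz": 7.5, "rx": 0, "ry": 0, "rz": 0, "fingers": 1}, {"dx": -11, "dy": 1.2, "dz": 14, "rx": 0, "ry": 0, "rz": 0, "fingers": 1}, {"dx": -14, "dy": 1.5, "dz": 11, "rx": 0, "ry": 0, "rz": 0, "fingers": 1}, {"dx": 0, "dy": 0, "dz": 0, "rx": 0, "ry": 0, "rz": 0, "fingers": 1}]'

```text
clock: 12.2
tcp_pos: [0.4902, -0.0437, 0.2293]
orientation: [0.001, 0.745, 0.667, 0.001]
wrist_force: [0.0, 2.7, -0.4]
finger_gap: 0.0088
```

servo_tool --deltas '[{"dx": -16, "dy": 1.7, "dz": 7.5, "rx": 0, "ry": 0, "rz": 0, "fingers": 1}, {"dx": -17, "dy": 1.9, "dz": 4, "rx": 0, "ry": 0, "rz": 0, "fingers": 1}, {"dx": -17.7, "dy": 1.9, "dz": 0, "rx": 0, "ry": 0, "rz": 0, "fingers": 1}, {"dx": -17, "dy": 1.9, "dz": -4, "rx": 0, "ry": 0, "rz": 0, "fingers": 1}, {"dx": -16, "dy": 1.7, "dz": -8, "rx": 0, "ry": 0, "rz": 0, "fingers": 1}, {"dx": 0, "dy": 0, "dz": 0, "rx": 0, "ry": 0, "rz": 0, "fingers": 1}]'

```text
clock: 12.8
tcp_pos: [0.4066, -0.0347, 0.2271]
orientation: [0.0, 0.745, 0.667, 0.0]
wrist_force: [-1.4, 1.3, 2.0]
finger_gap: 0.0088
```

servo_tool --deltas '[{"dx": 0, "dy": 0, "dz": 0, "rx": 0, "ry": 0, "rz": 0, "fingers": 0.58}, {"dx": 0, "dy": 0, "dz": 0, "rx": 0, "ry": 0, "rz": 0, "fingers": 0.58}, {"dx": 0, "dy": 0, "dz": 10, "rx": 0, "ry": 0, "rz": 0, "fingers": 0.58}, {"dx": 0, "dy": 0, "dz": 20, "rx": 0, "ry": 0, "rz": 0, "fingers": 0.58}, {"dx": 0, "dy": 0, "dz": 30, "rx": 0, "ry": 0, "rz": 0, "fingers": 0.58}, {"dx": 5, "dy": 40, "dz": 0, "rx": 0, "ry": 0, "rz": 0, "fingers": 0.58}, {"dx": 10, "dy": 45, "dz": 0, "rx": 0, "ry": 0, "rz": 0, "fingers": 0.3}, {"dx": 10, "dy": 40, "dz": 0, "rx": 0, "ry": 0, "rz": 0, "fingers": 0.3}]'

```text
clock: 13.6
tcp_pos: [0.4333, 0.0913, 0.2882]
orientation: [0.001, 0.746, 0.666, 0.001]
wrist_force: [0.4, -0.2, -0.2]
finger_gap: 0.0301
```

Run:
```python
from h import *
s=env.get_state(); print(s["joint_pos"],s["tcp_pos"],s["orientation"],s["wrist_force"],s["finger_gap"])
c=cam("wrist"); np.save("pics/w6.npy",c,allow_pickle=True)
b=cam("side")["img"][100:270,180:360,::-1]
b=cv2.resize(b,None,fx=2.2,fy=2.2,interpolation=cv2.INTER_CUBIC); o=np.zeros((420,796,3),np.uint8); o[:,:400]=c["img"][:,80:480,::-1]; o[:374,400:]=b
cv2.imwrite("pics/w6.png",o)
```

```text
[ 2.61931369e-02  6.28395336e-02 -3.02576285e-01  1.20355667e+00
 -1.95504268e-04  1.70939687e+00] [0.43331942 0.09133553 0.28817647] [6.64140079e-04 7.45711097e-01 6.66268803e-01 6.32509399e-04] [ 0.37578663 -0.19026813 -0.21613327] 0.030145543273225606
```

View pics/w6.png

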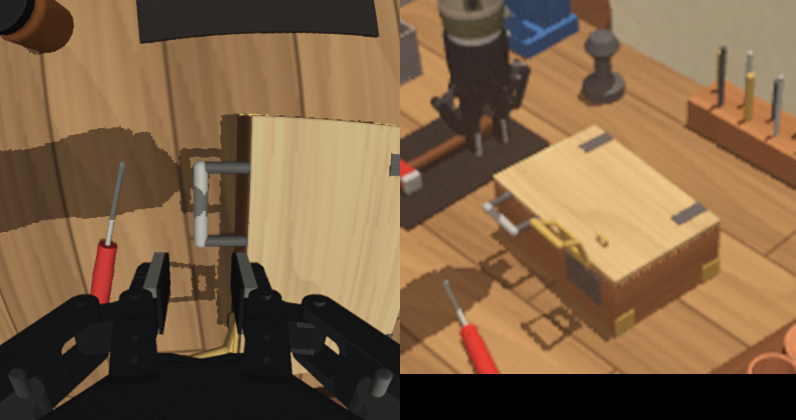

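Run:
```python
from h import *
c=np.load("pics/w6.npy",allow_pickle=True).item()
print((toplane(c,[(281,166),(281,205),(282,242),(330,116)],.099)*1000).round(1))
```

```text
[[437.9 123.2]
 [434.2  90.8]
 [431.4  57.9]
 [481.  159.2]]
```

servo_tool --deltas '[{"dx": 0, "dy": 0, "dz": -35, "rx": 0, "ry": 0, "rz": 0, "fingers": 0.1}, {"dx": 0, "dy": 0, "dz": -35, "rx": 0, "ry": 0, "rz": 0, "fingers": 0.1}, {"dx": 0, "dy": 0, "dz": 0, "rx": 0, "ry": 0, "rz": 0, "fingers": 0.1}]'

```text
clock: 14.0
tcp_pos: [0.4298, 0.0897, 0.2136]
orientation: [-0.002, 0.745, 0.667, -0.003]
wrist_force: [-1.8, 0.0, -0.1]
finger_gap: 0.0385
```

servo_tool --deltas '[{"dx": 0, "dy": 0, "dz": -30, "rx": 0, "ry": 0, "rz": 0, "fingers": 0.1}, {"dx": 0, "dy": 0, "dz": -20, "rx": 0, "ry": 0, "rz": 0, "fingers": 0.1}, {"dx": 0, "dy": 0, "dz": -14, "rx": 0, "ry": 0, "rz": 0, "fingers": 0.1}, {"dx": 0, "dy": 0, "dz": 0, "rx": 0, "ry": 0, "rz": 0, "fingers": 0.5}, {"dx": 0, "dy": 0, "dz": 0, "rx": 0, "ry": 0, "rz": 0, "fingers": 1}, {"dx": 0, "dy": 0, "dz": 0, "rx": 0, "ry": 0, "rz": 0, "fingers": 1}, {"dx": 0, "dy": 0, "dz": 0, "rx": 0, "ry": 0, "rz": 0, "fingers": 1}]' --newtons 45

```text
clock: 14.7
tcp_pos: [0.4335, 0.0897, 0.1544]
orientation: [0.001, 0.745, 0.667, 0.001]
wrist_force: [-0.5, -1.3, 3.9]
finger_gap: 0.0105
```

servo_tool --deltas '[{"dx": 1.3, "dy": -0.1, "dz": 19, "rx": 0, "ry": 0, "rz": 0, "fingers": 1}, {"dx": 3.1, "dy": -0.3, "dz": 19, "rx": 0, "ry": 0, "rz": 0, "fingers": 1}, {"dx": 4.6, "dy": -0.5, "dz": 18.6, "rx": 0, "ry": 0, "rz": 0, "fingers": 1}, {"dx": 6.3, "dy": -0.7, "dz": 18.2, "rx": 0, "ry": 0, "rz": 0, "fingers": 1}, {"dx": 7.8, "dy": -0.8, "dz": 17.5, "rx": 0, "ry": 0, "rz": 0, "fingers": 1}, {"dx": 9.3, "dy": -1, "dz": 16.8, "rx": 0, "ry": 0, "rz": 0, "fingers": 1}]'

```text
clock: 15.3
tcp_pos: [0.4637, 0.0864, 0.2624]
orientation: [-0.001, 0.745, 0.667, -0.001]
wrist_force: [0.3, -2.8, -5.1]
finger_gap: 0.0101
```

servo_tool --deltas '[{"dx": 10.6, "dy": -1.2, "dz": 15.9, "rx": 0, "ry": 0, "rz": 0, "fingers": 1}, {"dx": 12, "dy": -1.3, "dz": 14.9, "rx": 0, "ry": 0, "rz": 0, "fingers": 1}, {"dx": 13.3, "dy": -1.4, "dz": 13.8, "rx": 0, "ry": 0, "rz": 0, "fingers": 1}, {"dx": 14.4, "dy": -1.6, "dz": 12.6, "rx": 0, "ry": 0, "rz": 0, "fingers": 1}, {"dx": 15.4, "dy": -1.7, "dz": 11.3, "rx": 0, "ry": 0, "rz": 0, "fingers": 1}, {"dx": 16.4, "dy": -1.8, "dz": 9.8, "rx": 0, "ry": 0, "rz": 0, "fingers": 1}]'

```text
clock: 15.9
tcp_pos: [0.5427, 0.0777, 0.3431]
orientation: [-0.002, 0.745, 0.667, -0.003]
wrist_force: [-16.8, -1.9, 20.8]
finger_gap: 0.0102
```

servo_tool --deltas '[{"dx": 17.1, "dy": -1.9, "dz": 8.4, "rx": 0, "ry": 0, "rz": 0, "fingers": 1}, {"dx": 17.9, "dy": -1.9, "dz": 6.9, "rx": 0, "ry": 0, "rz": 0, "fingers": 1}, {"dx": 18.3, "dy": -2, "dz": 5.3, "rx": 0, "ry": 0, "rz": 0, "fingers": 1}, {"dx": 18.8, "dy": -2, "dz": 3.6, "rx": 0, "ry": 0, "rz": 0, "fingers": 1}, {"dx": 19, "dy": -2, "dz": 2, "rx": 0, "ry": 0, "rz": 0, "fingers": 1}, {"dx": 11.3, "dy": -1.2, "dz": 0.4, "rx": 0, "ry": 0, "rz": 0, "fingers": 1}, {"dx": 0, "dy": 0, "dz": 0, "rx": 0, "ry": 0, "rz": 0, "fingers": 1}]'

```text
clock: 16.6
tcp_pos: [0.6509, 0.0655, 0.37]
orientation: [0.003, 0.746, 0.666, 0.001]
wrist_force: [0.8, -4.3, 7.8]
finger_gap: 0.0101
```

servo_tool --deltas '[{"dx": 0, "dy": 0, "dz": 0, "rx": 0, "ry": 0, "rz": 0, "fingers": 0.4}, {"dx": 0, "dy": 0, "dz": 0, "rx": 0, "ry": 0, "rz": 0, "fingers": 0.4}, {"dx": 0, "dy": 0, "dz": 15, "rx": 0, "ry": 0, "rz": 0, "fingers": 0.4}, {"dx": 0, "dy": 0, "dz": 25, "rx": 0, "ry": 0, "rz": 0, "fingers": 0.4}, {"dx": 0, "dy": 0, "dz": 10, "rx": 0, "ry": 0, "rz": 0, "fingers": 0.4}, {"dx": 0, "dy": 0, "dz": 0, "rx": 0, "ry": 0, "rz": 0, "fingers": 0.4}]'

```text
clock: 17.2
tcp_pos: [0.6494, 0.0671, 0.4187]
orientation: [0.001, 0.745, 0.667, 0.001]
wrist_force: [0.2, 0.4, -0.0]
finger_gap: 0.0257
```

servo_tool --deltas '[{"dx": -30, "dy": -15, "dz": 0, "rx": 0, "ry": 0, "rz": 0, "fingers": 0.4}, {"dx": -30, "dy": -25, "dz": 0, "rx": 0, "ry": 0, "rz": 0, "fingers": -1}, {"dx": -25, "dy": -35, "dz": -10, "rx": 0, "ry": 0, "rz": 0, "fingers": -1}, {"dx": -20, "dy": -40, "dz": -15, "rx": 0, "ry": 0, "rz": 0, "fingers": -1}, {"dx": -20, "dy": -40, "dz": -15, "rx": 0, "ry": 0, "rz": 0, "fingers": -1}, {"dx": -20, "dy": -40, "dz": -15, "rx": 0, "ry": 0, "rz": 0, "fingers": -1}, {"dx": -20, "dy": -40, "dz": -15, "rx": 0, "ry": 0, "rz": 0, "fingers": -1}, {"dx": -15, "dy": -45, "dz": -15, "rx": 0, "ry": 0, "rz": 0, "fingers": -1}]'

```text
clock: 18.0
tcp_pos: [0.4674, -0.2136, 0.3306]
orientation: [-0.001, 0.745, 0.667, 0.0]
wrist_force: [0.8, -0.5, 0.2]
finger_gap: 0.0854
```

servo_tool --deltas '[{"dx": -4, "dy": -40, "dz": -15, "rx": 0, "ry": 0, "rz": 0, "fingers": -1}, {"dx": -4, "dy": -40, "dz": -15, "rx": 0, "ry": 0, "rz": 0, "fingers": -1}, {"dx": 0, "dy": 0, "dz": 0, "rx": 0, "ry": 0, "rz": 0, "fingers": -1}]'

```text
clock: 18.3
tcp_pos: [0.4595, -0.2965, 0.2982]
orientation: [-0.002, 0.747, 0.665, -0.001]
wrist_force: [0.6, 1.6, -0.1]
finger_gap: 0.0854
```

Run:
```python
from h import *
s=env.get_state(); print(s["joint_pos"],s["tcp_pos"],s["orientation"],s["wrist_force"],s["finger_gap"])
c=cam("wrist"); np.save("pics/w7.npy",c,allow_pickle=True)
for r in cut_out("beaker","wrist"):
    print(r["confidence"],r["extent"])
    v,u=np.nonzero(r["region"]); cc=np.median(c["img"][v,u],0); print(cc)
b=cam("side")["img"][100:270,180:360,::-1]
b=cv2.resize(b,None,fx=2.2,fy=2.2,interpolation=cv2.INTER_CUBIC); o=np.zeros((420,796,3),np.uint8); o[:,:400]=c["img"][:,80:480,::-1]; o[:374,400:]=b
cv2.imwrite("pics/w7.png",o)
```

```text
[-7.19525555e-01  2.62926730e-01 -3.62096861e-02  1.27567165e+00
 -8.48526989e-04  9.67510618e-01] [ 0.45948021 -0.29650037  0.29823722] [-1.93800025e-03  7.46984563e-01  6.64838220e-01 -6.69081623e-04] [ 0.62239698  1.62183342 -0.0643462 ] 0.08544398502112412
0.96 [254.8, 324.8, 297.9, 358.1]
[23. 43. 80.]
0.87 [257.0, 210.9, 325.1, 303.2]
[104.  65.  46.]
0.73 [176.6, 311.9, 213.1, 363.3]
[61. 32. 70.]
```

View pics/w7.png

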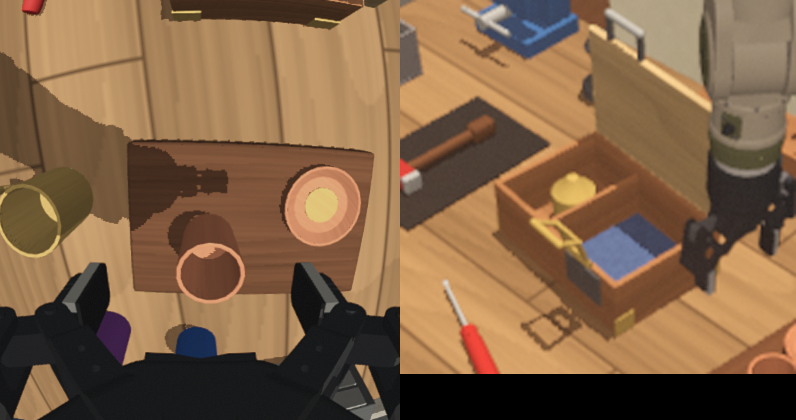

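Run:
```python
from h import *
c=np.load("pics/w7.npy",allow_pickle=True).item()
P=toplane(c,[(290.5,273),(257,272),(325,273),(289,243),(290,303)],.12)*1000; print(P.round(1).tolist())
print((toplane(c,[(402,206)],.044)*1000).round(1))
from scipy.optimize import least_squares
# fit beaker silhouette from rim circle r=30 : extent 257..325 wide, bottom 303
t=np.linspace(0,2*np.pi,180)
f=lambda p:(lambda q:[q[:,0].min()-257,q[:,0].max()-325,q[:,1].max()-303])(proj(c,np.c_[p[0]+.03*np.cos(t),p[1]+.03*np.sin(t),np.full(180,.12)]))
print(least_squares(f,[.46,-.354]).x, f(least_squares(f,[.46,-.354]).x))
```

```text
[[460.8, -354.5], [432.4, -350.4], [490.4, -358.3], [462.5, -326.6], [457.2, -385.1]]
[[ 587.6 -330.8]]
[ 0.46125116 -0.35545296] [np.float64(-0.8704386323691438), np.float64(0.8817295880057827), np.float64(0.09517327649894014)]
```

servo_tool --deltas '[{"dx": 1, "dy": -30, "dz": 0, "rx": 0, "ry": 0, "rz": 0, "fingers": -1}, {"dx": 1, "dy": -29, "dz": -10, "rx": 0, "ry": 0, "rz": 0, "fingers": -1}, {"dx": 0, "dy": 0, "dz": -15, "rx": 0, "ry": 0, "rz": 0, "fingers": -1}, {"dx": 0, "dy": 0, "dz": 0, "rx": 0, "ry": 0, "rz": 0, "fingers": -1}]' --newtons 30

```text
clock: 18.85
tcp_pos: [0.4631, -0.3507, 0.2753]
orientation: [-0.002, 0.745, 0.667, 0.0]
wrist_force: [-0.2, 0.7, -0.3]
finger_gap: 0.0855
```

servo_tool --deltas '[{"dx": -1, "dy": -3, "dz": -25, "rx": 0, "ry": 0, "rz": 0, "fingers": -1}, {"dx": 0, "dy": 0, "dz": -30, "rx": 0, "ry": 0, "rz": 0, "fingers": -1}, {"dx": 0, "dy": 0, "dz": -30, "rx": 0, "ry": 0, "rz": 0, "fingers": -1}, {"dx": 0, "dy": 0, "dz": -25, "rx": 0, "ry": 0, "rz": 0, "fingers": -1}, {"dx": 0, "dy": 0, "dz": -13, "rx": 0, "ry": 0, "rz": 0, "fingers": -1}, {"dx": 0, "dy": 0, "dz": 0, "rx": 0, "ry": 0, "rz": 0, "fingers": -1}]'

```text
clock: 19.45
tcp_pos: [0.462, -0.3534, 0.1529]
orientation: [-0.001, 0.745, 0.667, 0.0]
wrist_force: [-1.8, 0.1, -0.1]
finger_gap: 0.0854
```

servo_tool --deltas '[{"dx": 0, "dy": 0, "dz": 0, "rx": 0, "ry": 0, "rz": 0, "fingers": 0}, {"dx": 0, "dy": 0, "dz": 0, "rx": 0, "ry": 0, "rz": 0, "fingers": 0.5}, {"dx": 0, "dy": 0, "dz": 0, "rx": 0, "ry": 0, "rz": 0, "fingers": 0.5}, {"dx": 0, "dy": 0, "dz": 0, "rx": 0, "ry": 0, "rz": 0, "fingers": 0.5}, {"dx": 0, "dy": 0, "dz": 0, "rx": 0, "ry": 0, "rz": 0, "fingers": 0.5}]'

```text
clock: 19.95
tcp_pos: [0.4629, -0.3559, 0.1559]
orientation: [0.001, 0.745, 0.667, 0.0]
wrist_force: [-1.4, 0.6, 6.7]
finger_gap: 0.0582
```

servo_tool --deltas '[{"dx": 0, "dy": 0, "dz": 8, "rx": 0, "ry": 0, "rz": 0, "fingers": 0.5}, {"dx": 0, "dy": 0, "dz": 16, "rx": 0, "ry": 0, "rz": 0, "fingers": 0.5}, {"dx": 0, "dy": 0, "dz": 25, "rx": 0, "ry": 0, "rz": 0, "fingers": 0.5}, {"dx": 0, "dy": 0, "dz": 30, "rx": 0, "ry": 0, "rz": 0, "fingers": 0.5}, {"dx": 0, "dy": 0, "dz": 30, "rx": 0, "ry": 0, "rz": 0, "fingers": 0.5}, {"dx": 3, "dy": 12, "dz": 25, "rx": 0, "ry": 0, "rz": 0, "fingers": 0.5}, {"dx": 7, "dy": 25, "dz": 10, "rx": 0, "ry": 0, "rz": 0, "fingers": 0.5}, {"dx": 7, "dy": 30, "dz": 0, "rx": 0, "ry": 0, "rz": 0, "fingers": 0.5}]'

```text
clock: 20.75
tcp_pos: [0.4801, -0.2891, 0.3007]
orientation: [0.002, 0.746, 0.666, 0.0]
wrist_force: [0.4, 0.3, -2.6]
finger_gap: 0.0582
```

servo_tool --deltas '[{"dx": 8, "dy": 32, "dz": 0, "rx": 0, "ry": 0, "rz": 0, "fingers": 0.5}, {"dx": 8, "dy": 35, "dz": 0, "rx": 0, "ry": 0, "rz": 0, "fingers": 0.5}, {"dx": 8, "dy": 35, "dz": 0, "rx": 0, "ry": 0, "rz": 0, "fingers": 0.5}, {"dx": 8, "dy": 35, "dz": 0, "rx": 0, "ry": 0, "rz": 0, "fingers": 0.5}, {"dx": 8, "dy": 35, "dz": 0, "rx": 0, "ry": 0, "rz": 0, "fingers": 0.5}, {"dx": 8, "dy": 35, "dz": 0, "rx": 0, "ry": 0, "rz": 0, "fingers": 0.5}, {"dx": 8, "dy": 30, "dz": 0, "rx": 0, "ry": 0, "rz": 0, "fingers": 0.5}, {"dx": 4, "dy": 20, "dz": 0, "rx": 0, "ry": 0, "rz": 0, "fingers": 0.5}]'

```text
clock: 21.55
tcp_pos: [0.5395, -0.0292, 0.2985]
orientation: [0.0, 0.745, 0.667, 0.0]
wrist_force: [0.3, -1.1, -2.4]
finger_gap: 0.0581
```

servo_tool --deltas '[{"dx": 0, "dy": 0, "dz": 0, "rx": 0, "ry": 0, "rz": 0, "fingers": 0.5}]'

```text
clock: 21.65
tcp_pos: [0.5395, -0.0289, 0.2984]
orientation: [-0.0, 0.744, 0.668, 0.0]
wrist_force: [-0.2, -0.3, -1.8]
finger_gap: 0.058
```

Run:
```python
from h import *
s=env.get_state(); print(s["tcp_pos"],s["orientation"],s["wrist_force"],s["finger_gap"])
c=cam("wrist"); np.save("pics/w8.npy",c,allow_pickle=True)
b=cam("side")["img"][80:250,180:360,::-1]
b=cv2.resize(b,None,fx=2.2,fy=2.2,interpolation=cv2.INTER_CUBIC); o=np.zeros((420,796,3),np.uint8); o[:,:400]=c["img"][:,80:480,::-1]; o[:374,400:]=b
cv2.imwrite("pics/w8.png",o)
```

```text
[ 0.5395103  -0.02888165  0.29838468] [-1.01312726e-04  7.43999352e-01  6.68180203e-01  4.12260914e-04] [-0.15777931 -0.31992561 -1.79969159] 0.05796180937947938
```

View pics/w8.png

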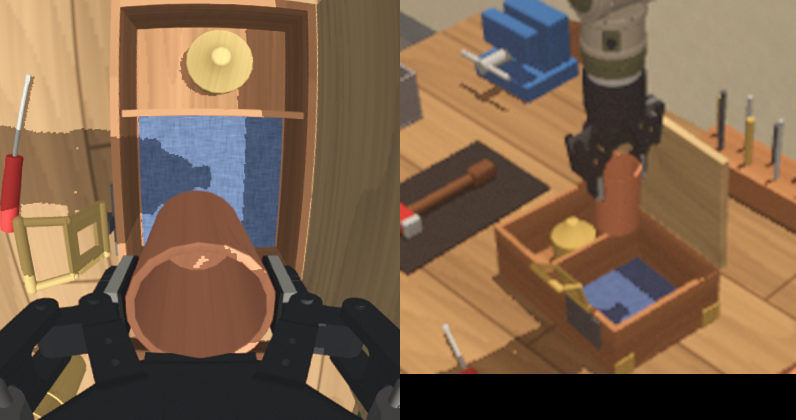

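servo_tool --deltas '[{"dx": 0, "dy": -4, "dz": -15, "rx": 0, "ry": 0, "rz": 0, "fingers": 0.5}, {"dx": 0, "dy": 0, "dz": -25, "rx": 0, "ry": 0, "rz": 0, "fingers": 0.5}, {"dx": 0, "dy": 0, "dz": -30, "rx": 0, "ry": 0, "rz": 0, "fingers": 0.5}, {"dx": 0, "dy": 0, "dz": -25, "rx": 0, "ry": 0, "rz": 0, "fingers": 0.5}, {"dx": 0, "dy": 0, "dz": -20, "rx": 0, "ry": 0, "rz": 0, "fingers": 0.5}, {"dx": 0, "dy": 0, "dz": -15, "rx": 0, "ry": 0, "rz": 0, "fingers": 0.5}, {"dx": 0, "dy": 0, "dz": -8, "rx": 0, "ry": 0, "rz": 0, "fingers": 0.5}, {"dx": 0, "dy": 0, "dz": 0, "rx": 0, "ry": 0, "rz": 0, "fingers": 0.5}]'

```text
clock: 22.55
tcp_pos: [0.5386, -0.0362, 0.159]
orientation: [-0.001, 0.746, 0.666, -0.001]
wrist_force: [-0.1, 0.8, -2.0]
finger_gap: 0.058
```

servo_tool --deltas '[{"dx": 0, "dy": 0, "dz": -6, "rx": 0, "ry": 0, "rz": 0, "fingers": 0.5}, {"dx": 0, "dy": 0, "dz": -5, "rx": 0, "ry": 0, "rz": 0, "fingers": 0.5}, {"dx": 0, "dy": 0, "dz": -4, "rx": 0, "ry": 0, "rz": 0, "fingers": 0.5}, {"dx": 0, "dy": 0, "dz": -3, "rx": 0, "ry": 0, "rz": 0, "fingers": 0.5}, {"dx": 0, "dy": 0, "dz": 0, "rx": 0, "ry": 0, "rz": 0, "fingers": 0.5}]'

```text
clock: 23.05
tcp_pos: [0.5391, -0.0352, 0.1416]
orientation: [-0.0, 0.745, 0.667, -0.0]
wrist_force: [-0.8, 0.7, -2.2]
finger_gap: 0.0584
```

servo_tool --deltas '[{"dx": 0, "dy": 0, "dz": -2, "rx": 0, "ry": 0, "rz": 0, "fingers": 0.5}, {"dx": 0, "dy": 0, "dz": -2, "rx": 0, "ry": 0, "rz": 0, "fingers": 0.5}, {"dx": 0, "dy": 0, "dz": -1, "rx": 0, "ry": 0, "rz": 0, "fingers": 0.5}, {"dx": 0, "dy": 0, "dz": -1, "rx": 0, "ry": 0, "rz": 0, "fingers": 0.5}, {"dx": 0, "dy": 0, "dz": 0, "rx": 0, "ry": 0, "rz": 0, "fingers": 0.5}]'

```text
clock: 23.55
tcp_pos: [0.5392, -0.0353, 0.1358]
orientation: [-0.0, 0.745, 0.667, -0.0]
wrist_force: [-0.6, 0.0, -1.5]
finger_gap: 0.0582
```

servo_tool --deltas '[{"dx": 0, "dy": 0, "dz": -1, "rx": 0, "ry": 0, "rz": 0, "fingers": 0.5}, {"dx": 0, "dy": 0, "dz": -1, "rx": 0, "ry": 0, "rz": 0, "fingers": 0.5}, {"dx": 0, "dy": 0, "dz": 0, "rx": 0, "ry": 0, "rz": 0, "fingers": 0.5}]'

```text
clock: 23.85
tcp_pos: [0.5394, -0.0353, 0.1341]
orientation: [0.0, 0.745, 0.667, 0.0]
wrist_force: [0.1, 1.0, -0.6]
finger_gap: 0.058
```

servo_tool --deltas '[{"dx": 0, "dy": 0, "dz": -1, "rx": 0, "ry": 0, "rz": 0, "fingers": 0.5}, {"dx": 0, "dy": 0, "dz": 0, "rx": 0, "ry": 0, "rz": 0, "fingers": -0.5}, {"dx": 0, "dy": 0, "dz": 0, "rx": 0, "ry": 0, "rz": 0, "fingers": -0.8}, {"dx": 0, "dy": 0, "dz": 0, "rx": 0, "ry": 0, "rz": 0, "fingers": -0.8}, {"dx": 0, "dy": 0, "dz": 0, "rx": 0, "ry": 0, "rz": 0, "fingers": -0.8}, {"dx": 0, "dy": 0, "dz": 10, "rx": 0, "ry": 0, "rz": 0, "fingers": -0.8}, {"dx": 0, "dy": 0, "dz": 25, "rx": 0, "ry": 0, "rz": 0, "fingers": -0.8}, {"dx": 0, "dy": 0, "dz": 40, "rx": 0, "ry": 0, "rz": 0, "fingers": -0.8}]'

```text
clock: 24.65
tcp_pos: [0.5378, -0.035, 0.2071]
orientation: [-0.002, 0.745, 0.667, -0.001]
wrist_force: [0.6, 0.1, 0.3]
finger_gap: 0.0769
```

servo_tool --deltas '[{"dx": 0, "dy": 0, "dz": 40, "rx": 0, "ry": 0, "rz": 0, "fingers": -0.8}, {"dx": 0, "dy": 0, "dz": 40, "rx": 0, "ry": 0, "rz": 0, "fingers": -0.8}, {"dx": -20, "dy": -20, "dz": 25, "rx": 0, "ry": 0, "rz": 0, "fingers": -0.8}, {"dx": -20, "dy": -20, "dz": 0, "rx": 0, "ry": 0, "rz": 0, "fingers": -0.8}, {"dx": 0, "dy": 0, "dz": 0, "rx": 0, "ry": 0, "rz": 0, "fingers": -0.8}]'

```text
clock: 25.15
tcp_pos: [0.4981, -0.0767, 0.315]
orientation: [0.001, 0.746, 0.666, 0.0]
wrist_force: [-0.0, 0.7, 0.1]
finger_gap: 0.0773
```

Run:
```python
from h import *
s=env.get_state(); print(s["tcp_pos"],s["wrist_force"],s["finger_gap"])
c=cam("wrist"); np.save("pics/w9.npy",c,allow_pickle=True)
for r in cut_out("beaker","wrist")[:2]: print(r["confidence"],r["extent"])
b=cam("side")["img"][90:260,150:330,::-1]
b=cv2.resize(b,None,fx=2.2,fy=2.2,interpolation=cv2.INTER_CUBIC); o=np.zeros((420,796,3),np.uint8); o[:,:400]=c["img"][:,80:480,::-1]; o[:374,400:]=b
cv2.imwrite("pics/w9.png",o)
```

```text
[ 0.49809045 -0.07671053  0.31504486] [-0.0202026   0.7121259   0.12548134] 0.07730542897077312
0.7 [285.0, 112.3, 353.0, 178.1]
```

View pics/w9.png

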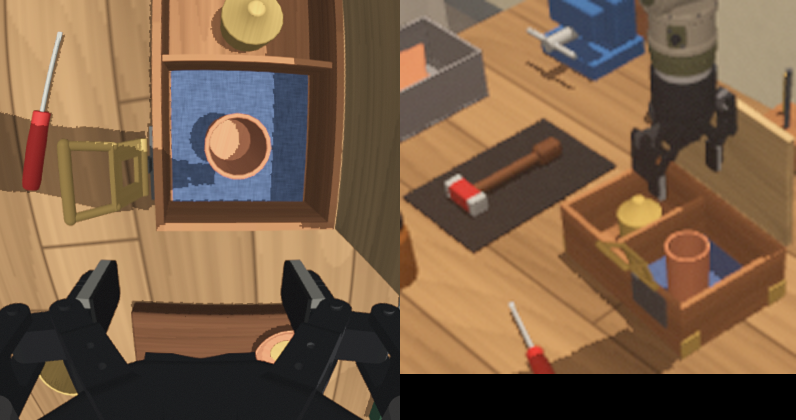

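The beaker stands upright in the big compartment, with its rim at about (238,147) in the left panel. The lid and hasp are open, the hammer is flat on the mat, and the jar is in place. The gripper is clear, so I am handing in.

Run:
```python
from h import *
c=np.load("pics/w9.npy",allow_pickle=True).item()
print((toplane(c,[(318.5,147)],.098)*1000).round(1))
print(job.hand_in(), env.get_state()["clock"])
```

```text
[[537.3 -36.1]]
the job is handed in; nothing more can be done
the job is handed in; nothing more can be done
```

I handed the job in with every step done in the required order. The last robot clock reading was 25 s, well under the 70 s limit, and the hand-in gave no verdict.

- **Hammer:** I lifted it off the lid and laid it flat on the mat. The last pictures show it wholly inside the mat's edges. Wrist force on set-down changed by only about 1 N.
- **Hasp:** I swung it to about 1.8 rad, worked out from the tool position. It still leaned forward in the last pictures.
- **Lid:** I raised it by its handle to about 1.53 rad, also worked out from the tool position, and it stayed upright. Wrist force peaked at about 27 N in the readings while it was being raised.
- **Beaker:** I set the copper beaker down at about case x −13, y −51 mm, standing upright on the floor and released. A rim fix after release (537, −36 mm) agreed with the gripper's position to about 2 mm.
- **Jar and dish:** The jar showed no sign of having moved. The dish was last measured about 2 mm from its first fix, before the beaker was lifted. In the final picture it is only partly in view, and I did not measure it again.
- **Checks that disagreed:** The gripper read 1 to 2.5 mm under the stated sizes of the hammer handle, both bars and the beaker. It held firmly each time. I had no direct reading of the joint angles or of the beaker's tilt.

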